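# Brush out the incense burner

### The arm

A 7-joint arm with a two-finger parallel gripper is mounted at the origin on the work surface. World frame = base frame: x ahead of the robot, y to its left, z up, the work surface at z = 0. Lengths are in m, angles in rad, forces in N, time in s.
With the tool pointing down it reaches from about 0.425 to 0.875 m from the base axis. Payload 4.7 kg.
Tool frame: the origin (TCP) lies between the finger pads; the fingertips stand 14 mm ahead of it and the grasp point (between the pads) lies 5 mm behind it; z points along the fingers, y is the line along which they close (so a half turn about z gives the same grasp; the last joint's range is limited). The gripper opens to 87 mm and grips with 3 to 60 N. Pads are 19 mm wide; open, the fingers measure 117 mm over their backs; the gripper's body (75 mm by 190 mm) begins 51 mm behind the grasp point.
Start: joints at [0.014, 0.321, -0.07, 1.45, 0.023, 1.371, -0.057], TCP at [0.65, -0, 0.237] pointing down, gripper open.
Joint ranges: [-2.86, 2.86], [-0.3, 2.09], [-1.38, 1.24], [0.06, 2.45], [-1.56, 4.7], [0.09, 2.05], [-2.69, 2.69]. Speed limits (rad/s): [2.57, 2.57, 3.14, 3.14, 3.14, 3.14, 3.14].

### API

Orientations are given as a rotation vector (axis times angle).
In Python, from bench import ctrl gives the robot as it stands.
- The arm moves only by the tool step_arm, never from a script. Its argument "commands" is a list of rows, each an object with "travel": the shift along the tool's x, y, z in m, a list of three; "turn": the turn, a rotation vector about the tool's x, y, z in degrees, a list of three. A call has 1 to 5 rows; each row is the pose to reach, as a shift and turn from the pose commanded when the call began, along the tool's axes at that moment; what a row does not reach only later rows make up. A row lasts 1/10 s, in which the tool goes at most 50 mm and 8.59 degrees, less where a joint would pass 70% of its speed; a pose out of reach is approached as far as the arm can. A call with a gripper value outside its range is refused whole. "gripper" is the opening, from 0 (shut) to 1 (fully open), set as the call begins (left out, the last holds). The fingers move at their own pace and stop on an object; "force" is the grip in N (left out, the last holds). Time passes only in rows, so rows that repeat a pose let the fingers close. It gives the time, the measured TCP pose, the force, the opening and the grip force at its end, in the units of the state.
- ctrl.get_state(): the state, without advancing time (a new reading comes with each control period).
- ctrl.get_image(name): name is "scene" or "side" or "wrist"; returns the picture (420x560x3 uint8, red, green, blue); there is no depth.
- ctrl.camera_model(name): a dict with "fx", "fy", "cx", "cy" (pixels), "R" (3x3) and "t" (3): a world point X has camera coordinates R X + t; the wrist camera has in their place "T_tool_cam" (4x4, takes a point from camera to tool coordinates, whose origin is the TCP and whose axes are the flange's). Camera axes: x right, y down, z forward; pixel columns grow to the right and rows downward; lengths in m; the calibration is good to about 2 mm. A picture is of the moment at which its call begins: read the wrist's pose just before it. camera_model takes no time and is no camera call.
- ctrl.close_job(): hands the job in; it is judged then, once.
The state is a dict: "time": time; "joint_positions": joint angles; "qd": joint speeds; "joint_torque": joint torques, N m; "position": TCP position; "tool_rot": TCP orientation; "ft_force": force on the tool from outside, world axes, zero at the start; "torque": the same for the moment, N m; "grip_width": opening from 0.0 (shut) to 1.0 (fully open); "grip_force": force on a finger pad.
Only numpy, scipy, OpenCV 4.12 (cv2) and the standard library are available. Lean on these libraries where they do the work, as an engineer would, in place of code of your own. Each camera call takes 0.05 s, during which the arm holds its last target. There are 200 camera calls.

### The job

Brush out the incense burner: first lift the lid off the plastic bowl and lay it flat on the round straw trivet, then take the brush from its stand, dip it upright right to the bottom of the burner's cup, and then dip it well down into the open bowl to knock it clean. Hang the brush back in the fork of its stand by the collar and finally put the lid back on the bowl so it sits flat. Leave the burner and the bowl upright where they stand, and do not disturb the cups or the jebena.

Things in the scene. Friction and masses are not known exactly. Their poses are not given: they have to be found in the camera images.
- burner: brass-coloured aluminium incense burner, loose, about 0.4 kg: a round open cup on a waisted foot (foot 88 mm across). 98 mm high overall; mouth 98 mm outside, 90 mm inside, narrowing to about 64 mm across at the inner floor. Origin: centre of its underside on the mat, z up along its axis
- burner_in (a point): centre of the burner's inner floor, 54 mm above its underside and 44 mm below its rim
- bowl: plain white plastic bowl, loose, about 0.25 kg, round and open-topped: 112 mm across at the rim (104 mm inside), 84 mm at the foot, 70 mm high, walls 4 mm, floor 5 mm thick. At the start its lid is on. Origin: centre of its underside on the mat, z up
- bowl_in (a point): centre of the bowl's inner floor, 5 mm above its underside and 65 mm below its rim
- lid: loose white plastic lid, about 60 g, lifts straight off the bowl: disc 120 mm across, 5 mm thick; under it a step 88 mm across, 6 mm deep, that drops inside the rim with 8 mm of play all round; on top a round knob 28 mm across. Origin: centre of the step's underside, z up. Disc top at 11 mm, knob top at 46 mm. Seated, its origin is 64 mm above the bowl's
- lid_knob (a point): point on the knob's axis, 34 mm above the lid's origin, a good height to grip
- trivet: round straw trivet, 136 mm across and 8 mm thick, fixed flat on the mat. The bowl's lid is laid on it. Origin: centre of its underside, z up
- stand: dark wooden brush stand, fixed: base 130 x 100 x 12 mm (45 mm to the front, 85 mm to the back of the origin), back post, and a level fork of two prongs pointing along its -x axis (front, within 0.5 rad of world -x). Gap between prongs 22 mm, open at the front; prong tops at 125 mm, nothing is higher; they end 30 mm before the brush's place. Origin: on the underside, below that place, z up
- stand_hang (a point): middle of the brush's place in the fork, 125 mm above the stand's origin, level with the prongs' top. Only the brush's stem fits between the prongs, so the brush leaves and enters by the open front, raised about 10 mm. Hung, the brush's origin is 30 mm above the stand's
- brush: round stiff dusting brush, rigid, loose, about 80 g, 170 mm long, hanging upright by its collar on the fork, bristles down. Origin: centre of the bristles' lower end; z up along its axis. From there: bristle head 34 mm across up to 45 mm, ferrule 22 mm across to 56 mm, stem 10 mm across to 95 mm, collar 40 mm across to 103 mm, handle 24 mm across to 170 mm
- brush_grip (a point): point on the axis of the brush's handle, 145 mm above its origin, a good height to grip
- jebena: black-brown clay coffee pot with a round body, tall neck, spout and handle, 230 mm high, body 156 mm across; bystander, loose. Origin: centre of its underside
- cup0: small white ceramic coffee cup without handle, 64 mm across at the mouth, 48 mm high; bystander, loose. Origin: centre of its underside
- cup1: small white ceramic coffee cup without handle, 64 mm across at the mouth, 48 mm high; bystander, loose. Origin: centre of its underside
- cup2: small white ceramic coffee cup without handle, 64 mm across at the mouth, 48 mm high; bystander, loose. Origin: centre of its underside
- cup3: small white ceramic coffee cup without handle, 64 mm across at the mouth, 48 mm high; bystander, loose. Origin: centre of its underside
- cup4: small white ceramic coffee cup without handle, 64 mm across at the mouth, 48 mm high; bystander, loose. Origin: centre of its underside
Things that resemble listed ones, but are neither listed nor needed, are in the scene too. What is shaped like the brush but red is not meant.

How it is judged:
On the way, in this order (a step that is already met when the one before it is completed fails the run):
1. the lid lies flat on the trivet, let go (horizontal distance between lid and trivet below 0.04 m and z of lid in the frame of trivet below 0.015 m and angle between lid's own z axis and vertical below 0.12 rad and contact force between the fingers and lid below 0.2 N and linear speed of lid below 0.03 m/s), for 0.2 s.
2. the held brush is dipped to the bottom of the burner (bristle end within 10 mm of the inner floor, within 24 mm of its centre, roughly upright) (contact force between the fingers and brush above 0.5 N and horizontal distance between brush and burner_in below 0.024 m and z of brush in the frame of burner_in between -0.005 and 0.01 m and angle between brush's own z axis and vertical below 0.4 rad), for 0.1 s.
3. the held brush is dipped well down into the bowl (bristle end at least 25 mm below the rim) (contact force between the fingers and brush above 0.5 N and horizontal distance between brush and bowl_in below 0.04 m and z of brush in the frame of bowl_in below 0.04 m and angle between brush's own z axis and vertical below 0.5 rad), for 0.1 s.
4. the brush hangs in the fork of its stand by the collar, let go (horizontal distance between brush and stand_hang below 0.018 m and z of brush in the frame of stand between 0.025 and 0.035 m and angle between brush's own z axis and vertical below 0.15 rad and contact force between the fingers and brush below 0.2 N and linear speed of brush below 0.03 m/s), for 0.2 s.
At the end, for the whole second after the job is handed in: Lid flat on the bowl (within 10 mm of its axis, 4 mm of seated height, tilt under 0.1 rad); brush hanging in the fork (within 18 mm, 5 mm in height, tilt under 0.15 rad); both let go, at rest; burner and bowl upright (0.1 rad), at rest, within 30 mm of their starts (all of step 4 and horizontal distance between lid and bowl below 0.01 m and z of lid in the frame of bowl between 0.06 and 0.0675 m and angle between each of lid, burner, bowl's own z axis and vertical below 0.1 rad and contact force between the fingers and lid below 0.2 N and linear speed of each of lid, burner, bowl below 0.03 m/s and distance of each of burner, bowl from where it was at the start of the episode below 0.03 m); the robot touches nothing.
It fails at once if a cup or the jebena is moved more than 30 mm or tipped (distance of any of cup0, cup1, cup2, cup3, cup4, jebena from where it was at the start of the episode above 0.03 m or angle between any of cup0, cup1, cup2, cup3, cup4, jebena's own z axis and vertical above 0.5 rad).
It fails at once if the burner or the bowl is tipped (angle between any of burner, bowl's own z axis and vertical above 0.5 rad).
It also fails if it takes over 72 s, if anything falls off the work surface, if the arm or the gripper's body presses on something with over 40 N, if the wrist force passes 120 N, or if a joint passes its speed limit or range.

## Working session

There is one attempt and no reset: what is moved stays moved. The work goes in short steps, Python scripts to look and compute and a tool call to move; the robot and the scene stay as the last step left them, time stands still between calls to the robot, and variables do not carry over. Pictures are saved under pics/ and viewed, at most 10 in all, crops included, and the job is handed in when it is done.

Besides the shell and the picture viewer there is one more tool, called after "Emit:" by a JSON object that holds its "api" and its "payload". step_arm: Moves the arm, as the interface text tells. Its arguments: {"type":"object","properties":{"commands":{"type":"array"},"gripper":{"type":"number"},"force":{"type":"number"}},"required":["commands"]}

```bash
mkdir -p pics
cat > h.py <<'E'
import numpy as np, cv2
from bench import ctrl
from scipy.spatial.transform import Rotation as Ro
def ray(cam,u,v,st=None):
    m=ctrl.camera_model(cam); d=np.array([(u-m['cx'])/m['fx'],(v-m['cy'])/m['fy'],1.])
    if cam=='wrist':
        T=np.array(m['T_tool_cam']); R=Ro.from_rotvec(st['tool_rot']).as_matrix()
        return R@T[:3,3]+np.array(st['position']), R@T[:3,:3]@d
    R=np.array(m['R']); return -R.T@np.array(m['t']), R.T@d
def plane(cam,u,v,z,st=None):
    o,d=ray(cam,u,v,st); return o+d*(z-o[2])/d[2]
def proj(cam,X,st=None):
    m=ctrl.camera_model(cam)
    if cam=='wrist':
        T=np.array(m['T_tool_cam']); R=Ro.from_rotvec(st['tool_rot']).as_matrix()
        c=T[:3,:3].T@(R.T@(np.array(X)-st['position'])-T[:3,3])
    else: c=np.array(m['R'])@np.array(X)+np.array(m['t'])
    return m['fx']*c[0]/c[2]+m['cx'], m['fy']*c[1]/c[2]+m['cy']
def snap(cam,name):
    im=ctrl.get_image(cam)[:,:,::-1].copy(); cv2.imwrite(f'pics/{name}.png',im); return im
E
python3 - <<'E'
from h import *
s=ctrl.get_state(); print(s)
for c in('scene','side','wrist'): snap(c,c+'0')
print(ctrl.camera_model('wrist'))
for c in('scene','side'): print(ray(c,280,210))
E
```

```text
{'time': 0.0, 'joint_positions': array([ 0.01411409,  0.32181502, -0.07010386,  1.45170364,  0.02259201,
        1.3708084 , -0.05692449]), 'qd': array([ 0.00258581, -0.00126727,  0.00241378,  0.00018002, -0.00025579,
       -0.0007611 ,  0.00070573]), 'joint_torque': array([-2.58547143e-04, -4.91284704e+01, -4.03903294e-01, -3.12526345e+01,
       -6.40594075e-02,  4.37659642e-02,  1.61017233e-04]), 'position': array([ 6.49454452e-01, -4.38750111e-05,  2.35452453e-01]), 'tool_rot': array([-2.2205016 , -2.22052199,  0.00225618]), 'ft_force': array([-1.47267813,  0.59189952, -0.50724446]), 'torque': array([0.03598112, 0.02768812, 0.00850141]), 'grip_force': 0.0, 'grip_width': 0.9984988084809531}
{'fx': 362.4473175407833, 'fy': 362.4473175407833, 'cx': 283.8025745311068, 'cy': 210.3594792226957, 'T_tool_cam': array([[ 6.67334649e-04, -9.65942712e-01, -2.58755158e-01,
         7.21627800e-02],
       [ 9.99999342e-01,  8.85915176e-04, -7.28136588e-04,
        -1.95209765e-03],
       [ 9.32573352e-04, -2.58754502e-01,  9.65942668e-01,
        -1.47762594e-01],
       [ 0.00000000e+00,  0.00000000e+00,  0.00000000e+00,
         1.00000000e+00]])}
(array([0.94500918, 0.72183623, 0.81930672]), array([-0.43164081, -0.66791992, -0.60637848]))
(array([0.30629076, 0.74998985, 1.06849977]), array([ 0.14135393, -0.61019301, -0.77959673]))
```

View pics/scene0.png

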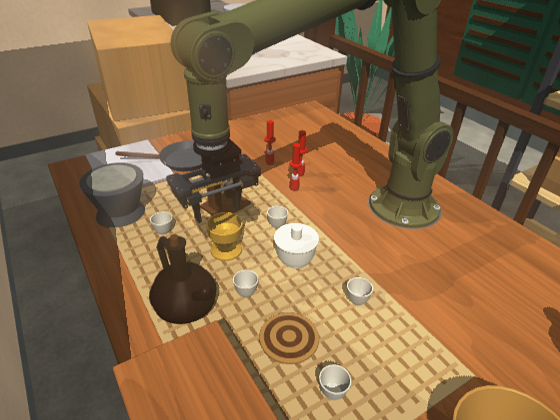

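View pics/side0.png

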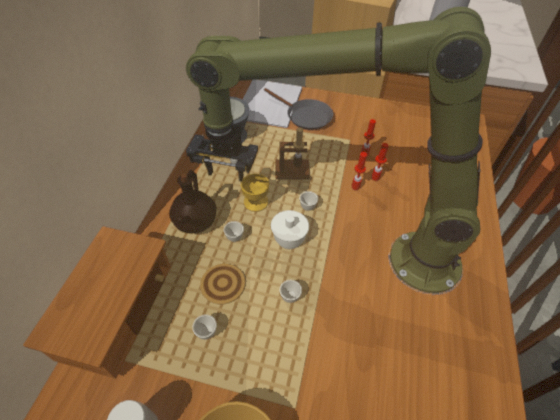

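The scene view shows the lidded bowl at (297,245), the trivet at (289,336), the burner at (227,235), the jebena at (183,290), the cups, and red decoy brushes at (270,140), (295,165) and (302,140). The side view shows the stand near (293,160). The only brush candidates are the three reds and whatever hangs in the stand, so I'll check that with a close crop.

Run:
```python
from h import *
im=cv2.imread('pics/side0.png'); c=im[95:225,230:410]
cv2.imwrite('pics/c1.png',cv2.resize(c,None,fx=4.2,fy=4.2,interpolation=cv2.INTER_CUBIC))
print('lidknob side',plane('side',289,221,.108),'scene',plane('scene',297,229,.108))
for n,s,c,z in[('triv',(222,283),(289,336),.008),('burn rim',(256,186),(226,226),.098),('bowl disc',(290,227),(297,243),.075),('cupA',(308,201),(277,213),.04),('cupB',(290,291),(360,288),.04),('cupC',(233,231),(246,280),.04),('jeb top',(187,180),(176,238),.23),('cupD',(205,326),(335,376),.04)]:
    print(n,plane('side',*s,z).round(3),plane('scene',*c,z).round(3))
```

```text
lidknob side [0.44282219 0.03360885 0.108     ] scene [0.44346255 0.03015284 0.108     ]
triv [0.6   0.24  0.008] [0.599 0.239 0.008]
burn rim [ 0.586 -0.09   0.098] [ 0.593 -0.085  0.098]
bowl disc [0.439 0.031 0.075] [0.452 0.046 0.075]
cupA [ 0.409 -0.118  0.04 ] [ 0.406 -0.128  0.04 ]
cupB [0.391 0.231 0.04 ] [0.387 0.23  0.04 ]
cupC [0.619 0.069 0.04 ] [0.615 0.065 0.04 ]
jeb top [0.751 0.053 0.23 ] [0.765 0.045 0.23 ]
cupD [0.593 0.391 0.04 ] [0.585 0.386 0.04 ]
```

View pics/c1.png

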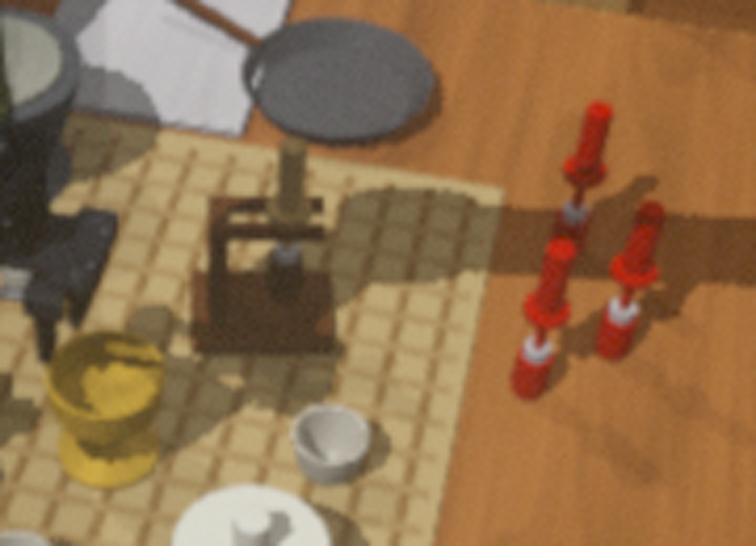

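View pics/wrist0.png

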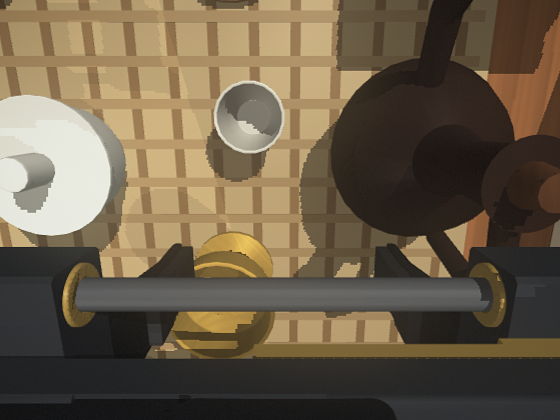

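The crop shows the wanted brush: brown handle at side pixel about (299,137), hanging in the dark stand. The decoys are the three red ones at (370,135), (380,162) and (359,172). The wrist view shows the burner, jebena, cup and lid knob. Lid grasp comes first.

Run:
```python
from h import *
f=lambda u,v:(230+u/4.2,95+v/4.2)
print('brush top',plane('side',*f(293,146),.2),'handle bottom',plane('side',*f(288,215),.133))
print('stem/ferrule',plane('side',*f(285,258),.09))
for n,p in[('near prong end',f(323,232)),('near prong root',f(218,232)),('far end',f(322,205)),('far root',f(212,203))]: print(n,plane('side',*p,.125).round(3))
for n,p in[('base nearR',f(333,345)),('base nearL',f(195,348)),('base farR',f(330,275)),('base farL',f(193,272))]: print(n,plane('side',*p,.012).round(3))
# lid knob in wrist image
s=ctrl.get_state(); print(s['position'],proj('wrist',[.443,.032,.11],s))
```

```text
brush top [ 0.48380021 -0.29139709  0.2       ] handle bottom [ 0.48253671 -0.28228438  0.133     ]
stem/ferrule [ 0.48140296 -0.27511256  0.09      ]
near prong end [ 0.451 -0.278  0.125]
near prong root [ 0.537 -0.255  0.125]
far end [ 0.458 -0.311  0.125]
far root [ 0.551 -0.289  0.125]
base nearR [ 0.43  -0.258  0.012]
base nearL [ 0.548 -0.223  0.012]
base farR [ 0.45  -0.345  0.012]
base farL [ 0.574 -0.317  0.012]
[ 6.49600925e-01 -1.85061692e-05  2.35690284e-01] (np.float64(14.59726684619693), np.float64(167.8232668171078))
```

Emit:
{"api": "step_arm", "payload": {"commands": [{"travel": [0.008,-0.05,0],"turn": [0,0,0]},{"travel": [0.016,-0.1,0],"turn": [0,0,0]},{"travel": [0.024,-0.15,0],"turn": [0,0,0]},{"travel": [0.032,-0.2065,0],"turn": [0,0,0]},{"travel": [0.032,-0.2065,0.02],"turn": [0,0,0]}], "gripper": 1.0}}

```text
time: 0.65
position: [0.4409, 0.033, 0.2187]
tool_rot: [2.217, 2.221, 0.005]
ft_force: [1.1, 0.7, -0.2]
grip_width: 1.001
grip_force: 0.0
```

Run:
```python
from h import *
s=ctrl.get_state(); im=snap('wrist','w1'); print(s['position'],s['tool_rot'],s['qd'].round(2))
sc=ctrl.get_image('side')
print(proj('wrist',[.443,.032,.11],s),proj('wrist',[.443,.032,.075],s))
```

```text
[0.44088352 0.03303179 0.21872942] [2.2174168  2.22143359 0.00454274] [-0.01  0.01 -0.02  0.44  0.01 -0.48 -0.04]
(np.float64(288.9849949634271), np.float64(216.26259321352762)) (np.float64(288.26990694418436), np.float64(204.67664040462688))
```

View pics/w1.png

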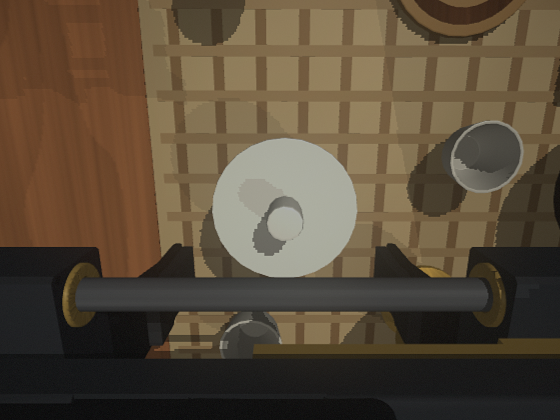

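The wrist view shows the lid disc centred at about (285,207) and the knob top at (285,223). Converting both.

Run:
```python
from h import *
s=ctrl.get_state(); im=cv2.imread('pics/w1.png').astype(int)
m=((im.max(2)-im.min(2)<25)&(im.mean(2)>160)).astype(np.uint8); m[:,:200]=0;m[:,365:]=0;m[280:]=0
c=max(cv2.findContours(m,0,1)[0],key=cv2.contourArea); (e,ax,_)=cv2.fitEllipse(cv2.convexHull(c)); print(e,ax)
print(plane('wrist',*e,.075,s),plane('wrist',285,223,.110,s), s['position'],s['qd'].max())
```

```text
(284.3965148925781, 207.6498565673828) (138.99952697753906, 143.01812744140625)
[0.43864961 0.02928936 0.075     ] [0.43916899 0.02685247 0.11      ] [0.4407176  0.03203039 0.21504284] 0.04770198771004748
```

Emit:
{"api": "step_arm", "payload": {"commands": [{"travel": [-0.0025,-0.001,0.045],"turn": [0,0,0]},{"travel": [-0.0025,-0.001,0.085],"turn": [0,0,0]},{"travel": [-0.0025,-0.001,0.117],"turn": [0,0,0]},{"travel": [-0.0025,-0.001,0.117],"turn": [0,0,0]}]}}

```text
time: 1.15
position: [0.44, 0.0289, 0.0958]
tool_rot: [-2.218, -2.217, 0.01]
ft_force: [-0.2, -0.5, -0.9]
grip_width: 0.997
grip_force: 0.0
```

Emit:
{"api": "step_arm", "payload": {"commands": [{"travel": [0,0,0],"turn": [0,0,0]},{"travel": [0,0,0],"turn": [0,0,0]},{"travel": [0,0,0],"turn": [0,0,0]},{"travel": [0,0,0],"turn": [0,0,0]},{"travel": [0,0,0],"turn": [0,0,0]}], "gripper": 0.1, "force": 20}}

```text
time: 1.65
position: [0.4431, 0.0295, 0.1004]
tool_rot: [2.221, 2.221, 0.002]
ft_force: [0.4, 0.1, 0.1]
grip_width: 0.63
grip_force: 0.0
```

Emit:
{"api": "step_arm", "payload": {"commands": [{"travel": [0,0,0],"turn": [0,0,0]},{"travel": [0,0,0],"turn": [0,0,0]},{"travel": [0,0,0],"turn": [0,0,0]},{"travel": [0,0,0],"turn": [0,0,0]},{"travel": [0,0,0],"turn": [0,0,0]}]}}

```text
time: 2.15
position: [0.4425, 0.0295, 0.0995]
tool_rot: [-2.221, -2.221, 0.0]
ft_force: [0.5, 0.3, 0.9]
grip_width: 0.312
grip_force: 20.0
```

Emit:
{"api": "step_arm", "payload": {"commands": [{"travel": [0,0,-0.02],"turn": [0,0,0]},{"travel": [0,0,-0.06],"turn": [0,0,0]},{"travel": [0.03,0.02,-0.06],"turn": [0,0,0]},{"travel": [0.06,0.045,-0.06],"turn": [0,0,0]},{"travel": [0.1,0.075,-0.06],"turn": [0,0,0]}]}}

```text
time: 2.65
position: [0.5184, 0.1288, 0.16]
tool_rot: [2.224, 2.217, -0.0]
ft_force: [-0.1, -0.9, -0.2]
grip_width: 0.317
grip_force: 20.0
```

Emit:
{"api": "step_arm", "payload": {"commands": [{"travel": [0.037,0.027,0],"turn": [0,0,0]},{"travel": [0.074,0.055,0.02],"turn": [0,0,0]},{"travel": [0.11,0.082,0.05],"turn": [0,0,0]},{"travel": [0.11,0.082,0.085],"turn": [0,0,0]},{"travel": [0.11,0.082,0.105],"turn": [0,0,0]}]}}

```text
time: 3.15
position: [0.5977, 0.2408, 0.0502]
tool_rot: [-2.216, -2.222, 0.007]
ft_force: [-0.3, -1.0, -0.9]
grip_width: 0.316
grip_force: 20.0
```

Emit:
{"api": "step_arm", "payload": {"commands": [{"travel": [0,0,0.005],"turn": [0,0,0]},{"travel": [0,0,0.01],"turn": [0,0,0]},{"travel": [0,0,0.01],"turn": [0,0,0]}]}}

```text
time: 3.45
position: [0.6, 0.2393, 0.0452]
tool_rot: [2.222, 2.22, 0.001]
ft_force: [0.3, 0.1, -0.3]
grip_width: 0.314
grip_force: 20.0
```

Run:
```python
from h import *
s=ctrl.get_state(); print(s['position'],s['ft_force'],s['tool_rot'])
im=snap('side','s2'); snap('scene','sc2')
```

```text
[0.60000267 0.23926107 0.0452309 ] [ 0.27632297  0.12700849 -0.33267167] [2.22167270e+00 2.22038769e+00 1.38370635e-03]
```

Emit:
{"api": "step_arm", "payload": {"commands": [{"travel": [0,0,0.001],"turn": [0,0,0]},{"travel": [0,0,0],"turn": [0,0,0]},{"travel": [0,0,0],"turn": [0,0,0]},{"travel": [0,0,0],"turn": [0,0,0]},{"travel": [0,0,0],"turn": [0,0,0]}], "gripper": 1.0}}

```text
time: 4.05
position: [0.5996, 0.2395, 0.0447]
tool_rot: [2.221, 2.221, 0.0]
ft_force: [-0.3, -0.5, -0.1]
grip_width: 0.685
grip_force: 0.0
```

Emit:
{"api": "step_arm", "payload": {"commands": [{"travel": [0,0,-0.05],"turn": [0,0,0]},{"travel": [0,0,-0.1],"turn": [0,0,0]},{"travel": [0,0,-0.15],"turn": [0,0,0]},{"travel": [0,0,-0.19],"turn": [0,0,0]},{"travel": [0,0,-0.19],"turn": [0,0,0]}]}}

```text
time: 4.55
position: [0.6026, 0.2412, 0.2426]
tool_rot: [2.218, 2.218, 0.019]
ft_force: [0.2, -0.1, 0.5]
grip_width: 0.99
grip_force: 0.0
```

Run:
```python
from h import *
s=ctrl.get_state(); print(s['position'],s['joint_positions'].round(2)); im=snap('wrist','w2')
print(proj('wrist',[.6,.2395,.0536],s),proj('wrist',[.6,.2395,.019],s))
```

```text
[0.6026338  0.24115191 0.24259453] [-0.23  0.32 -0.25  1.45  0.08  1.37 -0.48]
(np.float64(280.9713871523113), np.float64(194.6419861175631)) (np.float64(280.85292133085505), np.float64(187.60555410034883))
```

View pics/w2.png

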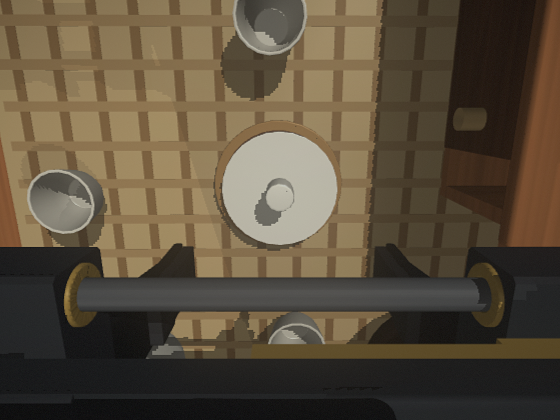

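The lid lies flat and centred on the trivet, knob at (280,197). Next, the brush.

Emit:
{"api": "step_arm", "payload": {"commands": [{"travel": [-0.048,-0.011,0],"turn": [0,0,0]},{"travel": [-0.096,-0.023,0],"turn": [0,0,0]},{"travel": [-0.144,-0.035,0],"turn": [0,0,0]},{"travel": [-0.192,-0.047,0],"turn": [0,0,0]},{"travel": [-0.24,-0.059,0],"turn": [0,0,0]}]}}

```text
time: 5.1
position: [0.5388, -0.0025, 0.2327]
tool_rot: [-2.22, -2.22, 0.003]
ft_force: [0.6, -0.4, 0.2]
grip_width: 1.0
grip_force: 0.0
```

Emit:
{"api": "step_arm", "payload": {"commands": [{"travel": [-0.048,-0.011,0],"turn": [0,0,0]},{"travel": [-0.096,-0.023,0],"turn": [0,0,0]},{"travel": [-0.144,-0.035,0],"turn": [0,0,0]},{"travel": [-0.192,-0.047,0],"turn": [0,0,0]},{"travel": [-0.224,-0.056,0],"turn": [0,0,0]}]}}

```text
time: 5.6
position: [0.4819, -0.2284, 0.2329]
tool_rot: [-2.225, -2.216, 0.004]
ft_force: [0.2, 0.8, 0.4]
grip_width: 0.998
grip_force: 0.0
```

Emit:
{"api": "step_arm", "payload": {"commands": [{"travel": [0,0,0],"turn": [0,0,0]},{"travel": [0,0,0],"turn": [0,0,0]}]}}

```text
time: 5.8
position: [0.4836, -0.2246, 0.233]
tool_rot: [-2.222, -2.217, 0.001]
ft_force: [-0.1, 0.8, -0.5]
grip_width: 1.004
grip_force: 0.0
```

Run:
```python
from h import *
s=ctrl.get_state(); print(s['position'],s['tool_rot'],s['qd'].round(2)); im=snap('wrist','w3')
print(proj('wrist',[.483,-.287,.2],s),proj('wrist',[.483,-.284,.133],s))
```

```text
[ 0.48356474 -0.22463069  0.23300051] [-2.22178629e+00 -2.21731157e+00  9.00681078e-04] [-0.03 -0.   -0.04 -0.   -0.01  0.   -0.  ]
(np.float64(286.68819489263655), np.float64(354.50203859703925)) (np.float64(286.2944990442961), np.float64(294.056097369551))
```

View pics/w3.png

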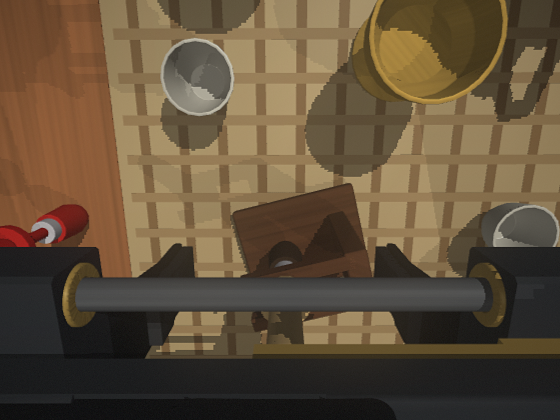

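Run:
```python
from h import *
s=ctrl.get_state()
a=plane('wrist',235,213,.012,s)[:2]; b=plane('wrist',352,184,.012,s)[:2]; L=np.linalg.norm(b-a); ux=(b-a)/L; n=np.array([ux[1],-ux[0]])
print(a,b,L,'yaw',np.arctan2(ux[1],ux[0])); print('origin from front corner',a+.045*ux+.05*n,'from back corner',b-.085*ux+.05*n)
print('handle x at row 330',plane('wrist',285,330,.17,s))
print('cup4',plane('wrist',527,222,.048,s),'burner rim',plane('wrist',438,35,.098,s))
for p in[(370,150),(359,186),(380,176)]: print('red foot',plane('side',*p,.0))
im=cv2.imread('pics/side0.png').astype(int); c=im[120:150,280:320]; print((c[:,:,2]-c[:,:,0])[::2,::2])
```

```text
[ 0.43010417 -0.2526346 ] [ 0.55208629 -0.22130962] 0.12594003515456276 yaw 0.2513681140278428
origin from front corner [ 0.48612642 -0.28987043] from back corner [ 0.48219405 -0.29088026]
handle x at row 330 [ 0.48292733 -0.28939892  0.17      ]
cup4 [ 0.71461169 -0.2511122   0.048     ] burner rim [ 0.59199035 -0.09670716  0.098     ]
red foot [ 0.22297634 -0.48073972  0.        ]
red foot [ 0.24303139 -0.2720514   0.        ]
red foot [ 0.17144339 -0.34405803  0.        ]
[[ 4  4  4  3  4 37  9  1  3  2  1  3  3  0  3  4  4  4  5  5]
 [ 2  3  2  4  6 77 55  8  4  3  3  3  6  3  4  3  4  5  6  5]
 [ 3  3  4  3 21 88 90 60 13  3  4  6  4  6  8  5  6  4  4 10]
 [24 13  7  4 52 94 93 96 75 35 14 10  7  6  5  5  5  7  7  4]
 [76 72 67 72 88 92 98 98 83 57 51 37 24 21 16 17 16 18 19 27]
 [69 69 68 68 70 72 81 81 71 51 51 55 93 86 68 69 67 77 69 74]
 [68 71 70 71 67 68 68 69 58 38 37 51 76 82 84 88 92 90 90 90]
 [71 75 75 70 72 68 69 75 59 33 40 52 70 66 66 69 67 70 76 77]
 [69 71 75 70 71 72 72 73 51 36 40 54 76 70 71 70 68 68 69 68]
 [67 73 70 71 68 68 74 69 53 38 40 57 73 74 73 72 75 74 70 68]
 [73 72 70 69 67 72 77 68 52 40 41 63 70 68 72 73 75 68 67 52]
 [58 63 63 59 52 41 41 56 41 37 43 50 49 50 69 70 58 50 49 48]
 [56 57 45 33 25 30 29 55 40 37 43 47 41 43 70 64 50 46 48 51]
 [58 53 48 61 64 59 62 48 53 47 46 48 59 63 75 63 47 51 52 49]
 [45 39 43 50 48 46 49 40 38 38 39 41 51 58 70 60 49 48 47 51]]
```

Emit:
{"api": "step_arm", "payload": {"commands": [{"travel": [-0.035,0,0],"turn": [0,0,0]},{"travel": [-0.0645,0,0],"turn": [0,0,0]},{"travel": [-0.0645,0,0.02],"turn": [0,0,0]},{"travel": [-0.0645,0,0.045],"turn": [0,0,0]},{"travel": [-0.0645,0,0.064],"turn": [0,0,0]}], "gripper": 0.6}}

```text
time: 6.35
position: [0.485, -0.2865, 0.1685]
tool_rot: [-2.216, -2.224, -0.0]
ft_force: [1.2, 0.3, -0.3]
grip_width: 0.647
grip_force: 0.0
```

Emit:
{"api": "step_arm", "payload": {"commands": [{"travel": [0,0,0],"turn": [0,0,0]},{"travel": [0,0,0],"turn": [0,0,0]},{"travel": [0,0,0],"turn": [0,0,0]},{"travel": [0,0,0],"turn": [0,0,0]},{"travel": [0,0,0],"turn": [0,0,0]}], "gripper": 0.05, "force": 25}}

```text
time: 6.85
position: [0.4852, -0.2892, 0.1717]
tool_rot: [2.22, 2.22, 0.001]
ft_force: [0.0, -0.0, 1.8]
grip_width: 0.268
grip_force: 25.0
```

Emit:
{"api": "step_arm", "payload": {"commands": [{"travel": [0,0,0],"turn": [0,0,0]},{"travel": [0,0,0],"turn": [0,0,0]},{"travel": [0,0,0],"turn": [0,0,0]}]}}

```text
time: 7.15
position: [0.4852, -0.2892, 0.1717]
tool_rot: [2.22, 2.22, 0.001]
ft_force: [0.2, 0.5, 5.8]
grip_width: 0.269
grip_force: 25.0
```

Run:
```python
from h import *
s=ctrl.get_state(); print(s['position'],s['tool_rot'],s['ft_force'],s['grip_width']); snap('side','s3')
```

```text
[ 0.48515342 -0.28920013  0.17167412] [2.22019271e+00 2.22024852e+00 1.39513038e-03] [0.24708472 0.48170762 5.82670263] 0.26895473397837844
```

Emit:
{"api": "step_arm", "payload": {"commands": [{"travel": [0,0,-0.012],"turn": [0,0,0]},{"travel": [0,0,-0.012],"turn": [0,0,0]},{"travel": [-0.0062,-0.024,-0.012],"turn": [0,0,0]},{"travel": [-0.0125,-0.048,-0.012],"turn": [0,0,0]},{"travel": [-0.0187,-0.073,-0.012],"turn": [0,0,0]}]}}

```text
time: 7.7
position: [0.4105, -0.3078, 0.1821]
tool_rot: [-2.221, -2.221, 0.001]
ft_force: [0.3, -0.7, -1.0]
grip_width: 0.268
grip_force: 25.0
```

Emit:
{"api": "step_arm", "payload": {"commands": [{"travel": [0,0,0],"turn": [0,0,0]},{"travel": [0,0,-0.05],"turn": [0,0,0]},{"travel": [0,0,-0.1],"turn": [0,0,0]},{"travel": [0,0,-0.11],"turn": [0,0,0]},{"travel": [0,0,-0.11],"turn": [0,0,0]}]}}

```text
time: 8.2
position: [0.4129, -0.3082, 0.2948]
tool_rot: [2.218, 2.219, 0.002]
ft_force: [0.1, -0.3, -1.3]
grip_width: 0.268
grip_force: 25.0
```

Run:
```python
from h import *
s=ctrl.get_state(); print(s['position'],s['tool_rot'],s['grip_force'],s['grip_width']); a=snap('side','s4'); b=snap('scene','sc4')
for n,im,cam in(('side',a,'side'),('scene',b,'scene')):
    h=cv2.cvtColor(im,cv2.COLOR_BGR2HSV); m=((h[:,:,0]>=18)&(h[:,:,0]<=30)&(h[:,:,1]>175)).astype(np.uint8)
    u,v=proj(cam,[.59,-.09,.05]); u,v=int(u),int(v); M=np.zeros_like(m); M[v-45:v+45,u-40:u+40]=m[v-45:v+45,u-40:u+40]
    c=max(cv2.findContours(M,0,1)[0],key=cv2.contourArea).reshape(-1,2); x,y,w,hh=cv2.boundingRect(c); print(n,x,y,w,hh)
    top=c[c[:,1]<y+ .35*hh]
    e=cv2.fitEllipse(top) ; print(e, plane(cam,*e[0],.098), 'mid',plane(cam,x+w/2,e[0][1],.098))
B=np.hstack([a[90:230,200:340],b[130:270,160:300]]); cv2.imwrite('pics/c4.png',cv2.resize(B,None,fx=2.8,fy=2.8,interpolation=cv2.INTER_CUBIC))
```

```text
[ 0.41294839 -0.30822822  0.29484402] [2.21753601e+00 2.21855026e+00 2.09087703e-03] 24.982098061591387 0.26833361032596414
side 258 209 1 1Traceback (most recent call last):
  File "<stdin>", line 8, in <module>
cv2.error: OpenCV(4.12.0) /io/opencv/modules/imgproc/src/shapedescr.cpp:361: error: (-201:Incorrect size of input array) There should be at least 5 points to fit the ellipse in function 'fitEllipseNoDirect'
```

Run:
```python
from h import *
a=cv2.imread('pics/side4.png') if 0 else cv2.imread('pics/s4.png'); b=snap('scene','sc4')
B=np.hstack([a[90:230,200:340],b[130:270,160:300]]); cv2.imwrite('pics/c4.png',cv2.resize(B,None,fx=2.8,fy=2.8,interpolation=cv2.INTER_CUBIC))
```

```text
(no output)
```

View pics/c4.png

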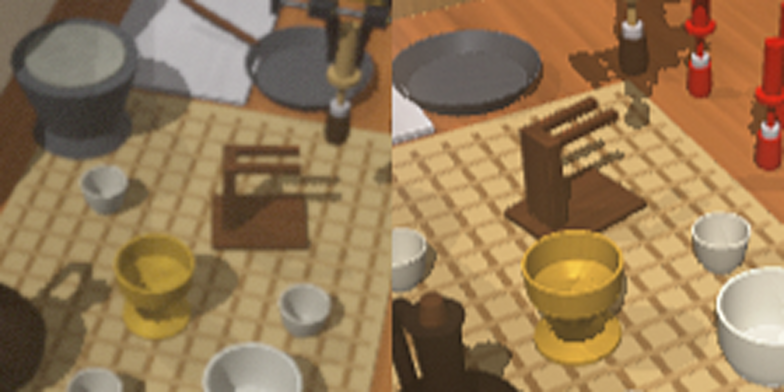

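The brush is out of the fork and held upright, bristle end at side pixel about (320,140). The burner rim is centred at side pixel (255.4,183.2) and scene pixel (224.6,222.9).

Run:
```python
from h import *
print(plane('side',255.4,183.2,.098),plane('scene',224.6,222.9,.098)); s=ctrl.get_state()
for c in('side','scene'): print(proj(c,s['position']-[0,0,.1417]))
print('foot side',plane('side',200+156/2.8,90+318/2.8,.0),'scene',plane('scene',160+(577-392)/2.8,130+337/2.8,.0))
```

```text
[ 0.5912871  -0.10167226  0.098     ] [ 0.59039032 -0.09894679  0.098     ]
(np.float64(319.9898503727034), np.float64(141.77227603452002))
(np.float64(246.3037614814128), np.float64(155.62005851744917))
foot side [ 0.59117993 -0.09296243  0.        ] scene [ 0.59255869 -0.09767986  0.        ]
```

Emit:
{"api": "step_arm", "payload": {"commands": [{"travel": [0.035,0.03,0],"turn": [0,0,0]},{"travel": [0.07,0.06,0],"turn": [0,0,0]},{"travel": [0.105,0.0895,0],"turn": [0,0,0]},{"travel": [0.14,0.119,0],"turn": [0,0,0]},{"travel": [0.175,0.149,0],"turn": [0,0,0]}]}}

```text
time: 8.85
position: [0.5606, -0.131, 0.2901]
tool_rot: [-2.219, -2.219, 0.003]
ft_force: [0.6, -0.2, -0.6]
grip_width: 0.266
grip_force: 25.0
```

Emit:
{"api": "step_arm", "payload": {"commands": [{"travel": [0.0355,0.03,0],"turn": [0,0,0]},{"travel": [0.0355,0.03,0.005],"turn": [0,0,0]},{"travel": [0.0355,0.03,0.03],"turn": [0,0,0]},{"travel": [0.0355,0.03,0.06],"turn": [0,0,0]},{"travel": [0.0355,0.03,0.06],"turn": [0,0,0]}]}}

```text
time: 9.35
position: [0.5867, -0.0968, 0.2258]
tool_rot: [-2.214, -2.215, 0.012]
ft_force: [-1.1, 0.1, -1.6]
grip_width: 0.27
grip_force: 25.0
```

Run:
```python
from h import *
s=ctrl.get_state(); print(s['position'],s['tool_rot'],s['ft_force'])
```

```text
[ 0.58671812 -0.09675382  0.22575175] [-2.21424132 -2.21499308  0.0117271 ] [-1.14985616  0.12801325 -1.63714925]
```

Emit:
{"api": "step_arm", "payload": {"commands": [{"travel": [0,0.002,0.005],"turn": [0,0,0]},{"travel": [0,0.002,0.01],"turn": [0,0,0]},{"travel": [0,0.002,0.018],"turn": [0,0,0]},{"travel": [0,0.002,0.018],"turn": [0,0,0]},{"travel": [0,0.002,0.018],"turn": [0,0,0]}]}}

```text
time: 9.85
position: [0.5926, -0.0972, 0.2149]
tool_rot: [2.221, 2.221, 0.0]
ft_force: [0.6, -0.0, -0.6]
grip_width: 0.269
grip_force: 25.0
```

Emit:
{"api": "step_arm", "payload": {"commands": [{"travel": [0,0,0.008],"turn": [0,0,0]},{"travel": [0,0,0.014],"turn": [0,0,0]},{"travel": [0,0,0.014],"turn": [0,0,0]},{"travel": [0,0,0.014],"turn": [0,0,0]},{"travel": [0,0,0.014],"turn": [0,0,0]}]}}

```text
time: 10.35
position: [0.5927, -0.0972, 0.2007]
tool_rot: [2.221, 2.221, 0.0]
ft_force: [-0.1, -0.7, -0.3]
grip_width: 0.269
grip_force: 25.0
```

Run:
```python
from h import *
s=ctrl.get_state(); print(s['position'],s['tool_rot'],s['ft_force']); a=snap('side','s5'); b=snap('scene','sc5')
B=np.hstack([a[110:250,190:330],b[130:270,160:300]]); cv2.imwrite('pics/c5.png',cv2.resize(B,None,fx=2.8,fy=2.8,interpolation=cv2.INTER_CUBIC))
```

```text
[ 0.59266613 -0.09721853  0.2007485 ] [2.22118012e+00 2.22125413e+00 3.33158308e-04] [-0.12386157 -0.73992758 -0.3354907 ]
```

View pics/c5.png

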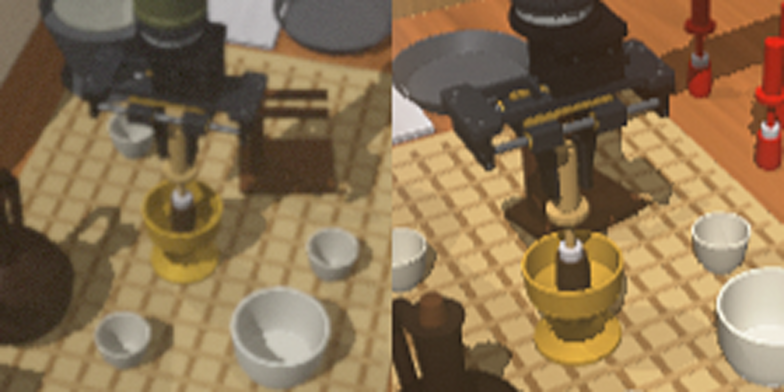

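The brush is centred in the burner cup (scene crop about (572,262)), and the bowl is open. I'll go 3 mm further down as a margin, then up and on to the bowl.

Emit:
{"api": "step_arm", "payload": {"commands": [{"travel": [0,0,0.003],"turn": [0,0,0]},{"travel": [0,0,0.003],"turn": [0,0,0]},{"travel": [0,0,0.003],"turn": [0,0,0]}]}}

```text
time: 10.75
position: [0.5924, -0.0972, 0.1975]
tool_rot: [-2.221, -2.221, 0.0]
ft_force: [-0.2, 0.8, -0.9]
grip_width: 0.271
grip_force: 25.0
```

Emit:
{"api": "step_arm", "payload": {"commands": [{"travel": [0,0,-0.04],"turn": [0,0,0]},{"travel": [0,0,-0.075],"turn": [0,0,0]},{"travel": [0,0,-0.075],"turn": [0,0,0]},{"travel": [0.03,-0.035,-0.075],"turn": [0,0,0]},{"travel": [0.06,-0.07,-0.075],"turn": [0,0,0]}]}}

```text
time: 11.25
position: [0.5217, -0.0372, 0.2714]
tool_rot: [-2.223, -2.218, 0.001]
ft_force: [-0.8, 0.7, -0.8]
grip_width: 0.273
grip_force: 25.0
```

Run:
```python
from h import *
s=ctrl.get_state(); print(s['position']); print(plane('side',190+281/2.8,110+321/2.8,.07)); p=np.array([.44,.029]); print('go', p-s['position'][:2])
```

```text
[ 0.52173129 -0.03721174  0.27141414]
[0.44068255 0.01841118 0.07      ]
go [-0.08173129  0.06621174]
```

Emit:
{"api": "step_arm", "payload": {"commands": [{"travel": [0.032,-0.041,0],"turn": [0,0,0]},{"travel": [0.064,-0.082,0],"turn": [0,0,0]},{"travel": [0.064,-0.082,0.01],"turn": [0,0,0]},{"travel": [0.064,-0.082,0.05],"turn": [0,0,0]},{"travel": [0.064,-0.082,0.098],"turn": [0,0,0]}]}}

```text
time: 11.75
position: [0.4422, 0.0268, 0.1751]
tool_rot: [2.218, 2.219, 0.007]
ft_force: [1.4, -0.0, -1.9]
grip_width: 0.27
grip_force: 25.0
```

Emit:
{"api": "step_arm", "payload": {"commands": [{"travel": [0,0,0],"turn": [0,0,0]},{"travel": [0,0,0],"turn": [0,0,0]},{"travel": [0,0,0],"turn": [0,0,0]},{"travel": [0,0,0],"turn": [0,0,0]}]}}

```text
time: 12.15
position: [0.4424, 0.0268, 0.1769]
tool_rot: [2.22, 2.219, 0.005]
ft_force: [0.1, -0.2, -0.8]
grip_width: 0.271
grip_force: 25.0
```

Emit:
{"api": "step_arm", "payload": {"commands": [{"travel": [0,0,0.008],"turn": [0,0,0]},{"travel": [0,0,0.008],"turn": [0,0,0]},{"travel": [0,0,0.008],"turn": [0,0,0]},{"travel": [0,0,-0.04],"turn": [0,0,0]},{"travel": [0,0,-0.09],"turn": [0,0,0]}]}}

```text
time: 12.65
position: [0.4392, 0.0267, 0.2644]
tool_rot: [-2.219, -2.22, 0.005]
ft_force: [0.4, 0.8, 0.0]
grip_width: 0.269
grip_force: 25.0
```

Emit:
{"api": "step_arm", "payload": {"commands": [{"travel": [0,0,-0.01],"turn": [0,0,0]},{"travel": [-0.048,-0.004,-0.01],"turn": [0,0,0]},{"travel": [-0.096,-0.008,-0.01],"turn": [0,0,0]},{"travel": [-0.144,-0.013,-0.01],"turn": [0,0,0]},{"travel": [-0.192,-0.018,-0.01],"turn": [0,0,0]}]}}

```text
time: 13.15
position: [0.422, -0.167, 0.2746]
tool_rot: [2.22, 2.221, 0.0]
ft_force: [0.5, -0.8, -1.3]
grip_width: 0.268
grip_force: 25.0
```

Emit:
{"api": "step_arm", "payload": {"commands": [{"travel": [-0.048,-0.004,0],"turn": [0,0,0]},{"travel": [-0.096,-0.008,0],"turn": [0,0,0]},{"travel": [-0.143,-0.012,0],"turn": [0,0,0]},{"travel": [-0.143,-0.012,0.02],"turn": [0,0,0]},{"travel": [-0.143,-0.012,0.05],"turn": [0,0,0]}]}}

```text
time: 13.65
position: [0.4108, -0.3109, 0.2253]
tool_rot: [2.223, 2.214, 0.001]
ft_force: [0.4, 1.0, -2.1]
grip_width: 0.268
grip_force: 25.0
```

Emit:
{"api": "step_arm", "payload": {"commands": [{"travel": [0,0,0],"turn": [0,0,0]},{"travel": [0,0,0],"turn": [0,0,0]},{"travel": [0,0,0],"turn": [0,0,0]}]}}

```text
time: 13.95
position: [0.4114, -0.3084, 0.2261]
tool_rot: [2.219, 2.221, 0.001]
ft_force: [-0.8, -0.4, 0.8]
grip_width: 0.268
grip_force: 25.0
```

Emit:
{"api": "step_arm", "payload": {"commands": [{"travel": [0,0,0.025],"turn": [0,0,0]},{"travel": [0,0,0.042],"turn": [0,0,0]},{"travel": [0,0,0.042],"turn": [0,0,0]},{"travel": [0.005,0.019,0.042],"turn": [0,0,0]},{"travel": [0.0096,0.037,0.042],"turn": [0,0,0]}]}}

```text
time: 14.45
position: [0.45, -0.2987, 0.1847]
tool_rot: [2.219, 2.219, 0.003]
ft_force: [0.5, 1.4, -0.2]
grip_width: 0.266
grip_force: 25.0
```

Emit:
{"api": "step_arm", "payload": {"commands": [{"travel": [0,0,0],"turn": [0,0,0]},{"travel": [0.0035,0.0135,0],"turn": [0,0,0]},{"travel": [0.0068,0.026,0],"turn": [0,0,0]},{"travel": [0.0096,0.037,0],"turn": [0,0,0]},{"travel": [0.0096,0.037,0],"turn": [0,0,0]}]}}

```text
time: 14.95
position: [0.4866, -0.2878, 0.1824]
tool_rot: [2.218, 2.224, 0.001]
ft_force: [-0.3, 0.5, -0.2]
grip_width: 0.271
grip_force: 25.0
```

Emit:
{"api": "step_arm", "payload": {"commands": [{"travel": [0,0,0],"turn": [0,0,0]},{"travel": [0,0,0],"turn": [0,0,0]}]}}

```text
time: 15.15
position: [0.4839, -0.2894, 0.1825]
tool_rot: [-2.222, -2.22, 0.001]
ft_force: [0.8, 0.5, -0.6]
grip_width: 0.269
grip_force: 25.0
```

Emit:
{"api": "step_arm", "payload": {"commands": [{"travel": [0,0.001,0.005],"turn": [0,0,0]},{"travel": [0,0.001,0.01],"turn": [0,0,0]},{"travel": [0,0.001,0.011],"turn": [0,0,0]},{"travel": [0,0.001,0.011],"turn": [0,0,0]}]}}

```text
time: 15.55
position: [0.4852, -0.2892, 0.1716]
tool_rot: [-2.222, -2.221, 0.0]
ft_force: [-0.8, -0.5, 2.0]
grip_width: 0.271
grip_force: 25.0
```

Run:
```python
from h import *
s=ctrl.get_state(); print(s['position'],s['ft_force']); a=snap('side','s6'); b=snap('scene','sc6')
B=np.hstack([a[80:220,240:380],b[110:250,160:300]]); cv2.imwrite('pics/c6.png',cv2.resize(B,None,fx=2.8,fy=2.8,interpolation=cv2.INTER_CUBIC))
```

```text
[ 0.4851544  -0.28921839  0.17159613] [-0.81295336 -0.54167577  2.0490528 ]
```

View pics/c6.png

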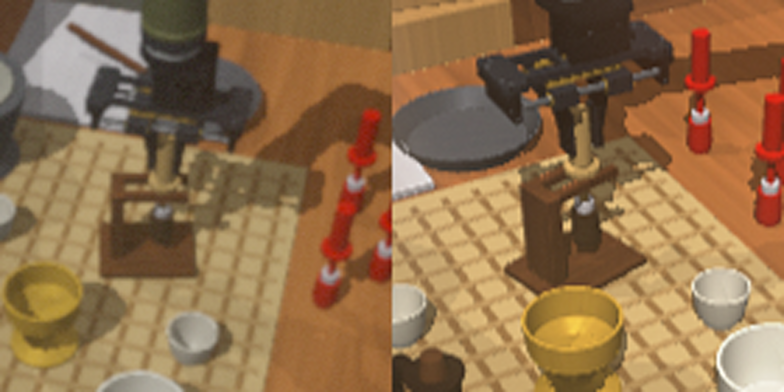

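The collar sits on the prongs in both views (side crop (165,178), scene crop (582,170)), at the original height with about 2 N of contact. Releasing.

Emit:
{"api": "step_arm", "payload": {"commands": [{"travel": [0,0,0],"turn": [0,0,0]},{"travel": [0,0,0],"turn": [0,0,0]},{"travel": [0,0,0],"turn": [0,0,0]},{"travel": [0,0,0],"turn": [0,0,0]},{"travel": [0,0,0],"turn": [0,0,0]}], "gripper": 0.8}}

```text
time: 16.15
position: [0.4856, -0.289, 0.1716]
tool_rot: [2.221, 2.221, 0.0]
ft_force: [-0.0, 0.1, -0.6]
grip_width: 0.639
grip_force: 0.0
```

Emit:
{"api": "step_arm", "payload": {"commands": [{"travel": [0,0,0],"turn": [0,0,0]},{"travel": [0,0,-0.02],"turn": [0,0,0]},{"travel": [0,0,-0.05],"turn": [0,0,0]},{"travel": [0,0,-0.08],"turn": [0,0,0]},{"travel": [0,0,-0.08],"turn": [0,0,0]}]}}

```text
time: 16.65
position: [0.4876, -0.2903, 0.2564]
tool_rot: [2.216, 2.216, 0.004]
ft_force: [1.1, -1.1, -0.3]
grip_width: 0.796
grip_force: 0.0
```

Run:
```python
from h import *
s=ctrl.get_state(); print(s['position'],s['ft_force']); a=snap('side','s7'); b=snap('side','s7b')
# compare brush/stand area with the start picture, and where brush differs
o=cv2.imread('pics/side0.png'); d=np.abs(a.astype(int)-o).max(2)[120:185,275:310]; print((d>40).sum(), np.argwhere(d>40)[:10]+[120,275])
```

```text
[ 0.4876204  -0.2902875   0.25642625] [ 1.13613257 -1.06131514 -0.25684173]
273 [[120 287]
 [120 288]
 [122 309]
 [128 297]
 [128 298]
 [128 299]
 [128 300]
 [128 301]
 [129 297]
 [129 298]]
```

Emit:
{"api": "step_arm", "payload": {"commands": [{"travel": [0.048,0.01,0],"turn": [0,0,0]},{"travel": [0.096,0.02,0],"turn": [0,0,0]},{"travel": [0.144,0.03,0],"turn": [0,0,0]},{"travel": [0.192,0.04,0],"turn": [0,0,0]},{"travel": [0.24,0.05,0],"turn": [0,0,0]}], "gripper": 1.0}}

```text
time: 17.25
position: [0.5348, -0.0471, 0.2501]
tool_rot: [-2.221, -2.22, 0.002]
ft_force: [0.4, 0.8, 0.1]
grip_width: 0.995
grip_force: 0.0
```

Emit:
{"api": "step_arm", "payload": {"commands": [{"travel": [0.048,0.011,0],"turn": [0,0,0]},{"travel": [0.096,0.022,0],"turn": [0,0,0]},{"travel": [0.144,0.033,0],"turn": [0,0,0]},{"travel": [0.192,0.044,0],"turn": [0,0,0]},{"travel": [0.24,0.055,0],"turn": [0,0,0]}]}}

```text
time: 17.75
position: [0.59, 0.1926, 0.2499]
tool_rot: [-2.221, -2.221, 0.003]
ft_force: [0.4, -0.2, 0.4]
grip_width: 1.004
grip_force: 0.0
```

Emit:
{"api": "step_arm", "payload": {"commands": [{"travel": [0.0485,0.01,0],"turn": [0,0,0]},{"travel": [0.0485,0.01,0],"turn": [0,0,0]},{"travel": [0.0485,0.01,0.04],"turn": [0,0,0]},{"travel": [0.0485,0.01,0.085],"turn": [0,0,0]}]}}

```text
time: 18.15
position: [0.601, 0.2402, 0.1659]
tool_rot: [2.219, 2.222, 0.003]
ft_force: [-0.6, -0.5, -0.4]
grip_width: 0.998
grip_force: 0.0
```

Emit:
{"api": "step_arm", "payload": {"commands": [{"travel": [0,0,0],"turn": [0,0,0]},{"travel": [0,0,0],"turn": [0,0,0]}]}}

```text
time: 18.35
position: [0.5997, 0.2389, 0.1655]
tool_rot: [-2.221, -2.22, 0.005]
ft_force: [0.2, -0.1, 0.5]
grip_width: 1.001
grip_force: 0.0
```

Run:
```python
from h import *
s=ctrl.get_state(); print(s['position'],s['tool_rot']); im=snap('wrist','w8').astype(int)
m=((im.max(2)-im.min(2)<25)&(im.mean(2)>150)).astype(np.uint8); m[:,:190]=0;m[:,375:]=0;m[278:]=0
c=max(cv2.findContours(m,0,1)[0],key=cv2.contourArea); e,ax,_=cv2.fitEllipse(cv2.convexHull(c)); print(e,ax,plane('wrist',*e,.019,s))
# bowl rim from side view with an open bowl
a=cv2.imread('pics/s7.png').astype(int); u,v=map(int,proj('side',[.44,.027,.05])); print(u,v)
m=((a.max(2)-a.min(2)<30)&(a.mean(2)>120)).astype(np.uint8); M=np.zeros_like(m); M[v-35:v+35,u-30:u+30]=m[v-35:v+35,u-30:u+30]
c=max(cv2.findContours(M,0,1)[0],key=cv2.contourArea); print(cv2.boundingRect(c)); c=c.reshape(-1,2); y=c[:,1].min(); t=c[c[:,1]<y+16]; e=cv2.fitEllipse(t.astype(np.float32)); print(e,plane('side',*e[0],.07))
```

```text
[0.59965671 0.23890872 0.16551076] [-2.22062107 -2.22039451  0.00472456]
(285.56842041015625, 201.33663940429688) (138.93641662597656, 142.77560424804688) [0.59850257 0.23986565 0.019     ]
289 230
(273, 213, 35, 36)
((289.91357421875, 225.65570068359375), (25.437456130981445, 34.29231262207031), 93.82347869873047) [0.44114453 0.02269381 0.07      ]
```

Emit:
{"api": "step_arm", "payload": {"commands": [{"travel": [0,0,0.045],"turn": [0,0,0]},{"travel": [0,0,0.09],"turn": [0,0,0]},{"travel": [0,0,0.121],"turn": [0,0,0]},{"travel": [0,0,0.121],"turn": [0,0,0]}]}}

```text
time: 18.8
position: [0.5988, 0.2385, 0.0432]
tool_rot: [-2.22, -2.22, 0.008]
ft_force: [-0.5, -0.1, -0.2]
grip_width: 1.0
grip_force: 0.0
```

Emit:
{"api": "step_arm", "payload": {"commands": [{"travel": [0,0,0],"turn": [0,0,0]},{"travel": [0,0,0],"turn": [0,0,0]},{"travel": [0,0,0],"turn": [0,0,0]},{"travel": [0,0,0],"turn": [0,0,0]},{"travel": [0,0,0],"turn": [0,0,0]}], "gripper": 0.1, "force": 20}}

```text
time: 19.3
position: [0.6011, 0.2397, 0.0467]
tool_rot: [2.221, 2.221, 0.002]
ft_force: [0.6, 0.7, -0.4]
grip_width: 0.634
grip_force: 0.0
```

Emit:
{"api": "step_arm", "payload": {"commands": [{"travel": [0,0,0],"turn": [0,0,0]},{"travel": [0,0,0],"turn": [0,0,0]},{"travel": [0,0,0],"turn": [0,0,0]},{"travel": [0,0,0],"turn": [0,0,0]},{"travel": [0,0,0],"turn": [0,0,0]}]}}

```text
time: 19.8
position: [0.6005, 0.2394, 0.0455]
tool_rot: [2.221, 2.221, -0.0]
ft_force: [-0.5, 0.2, 0.2]
grip_width: 0.316
grip_force: 20.0
```

Run:
```python
from h import *
print(ctrl.get_state()['position'])
for cam in('side','scene'):
    a=snap(cam,cam+'9').astype(int); u,v=map(int,proj(cam,[.441,.027,.05]))
    m=((a.max(2)-a.min(2)<35)&(a.mean(2)>105)).astype(np.uint8); M=np.zeros_like(m); M[v-35:v+35,u-34:u+34]=m[v-35:v+35,u-34:u+34]
    c=max(cv2.findContours(M,0,1)[0],key=cv2.contourArea).reshape(-1,2); print(cam,cv2.boundingRect(c))
    # rim outline: compare outer contour against projected rim circle
    th=np.linspace(0,6.283,73)
    for p in[(.443,.0293),(.441,.0227),(.441,.029)]:
        P=np.array([proj(cam,[p[0]+.056*np.cos(t),p[1]+.056*np.sin(t),.07]) for t in th]); print(p,P.min(0).round(1),P.max(0).round(1))
B=np.hstack([cv2.imread('pics/side9.png')[120:260,230:370],cv2.imread('pics/scene9.png')[120:260,220:360]]); cv2.imwrite('pics/c9.png',cv2.resize(B,None,fx=2.8,fy=2.8,interpolation=cv2.INTER_CUBIC))
```

```text
[0.60049235 0.23943596 0.0454666 ]
side (273, 212, 35, 37)
(0.443, 0.0293) [271.3 213.3] [306.5 241.8]
(0.441, 0.0227) [272.4 211.9] [307.5 240.2]
(0.441, 0.029) [271.9 213.4] [307.1 241.8]
scene (313, 234, 4, 22)
(0.443, 0.0293) [275.3 226.3] [317.3 254.2]
(0.441, 0.0227) [274.7 224.8] [316.5 252.4]
(0.441, 0.029) [275.9 226. ] [317.9 253.8]
```

Run:
```python
from h import *
sc=cv2.imread('pics/sc4.png'); out=[]
th=np.linspace(0,6.283,200)
for cam,f,(x0,y0) in(('side','side9',(255,195)),('scene','sc5',(260,205))):
    im=cv2.resize(cv2.imread(f'pics/{f}.png')[y0:y0+66,x0:x0+66],None,fx=6,fy=6,interpolation=cv2.INTER_NEAREST)
    for p,col in(((.4425,.0293),(0,0,255)),((.441,.0235),(0,200,0))):
        P=np.array([proj(cam,[p[0]+.056*np.cos(t),p[1]+.056*np.sin(t),.07]) for t in th]); P=((P-[x0,y0]+.5)*6).astype(int)
        cv2.polylines(im,[P],True,col,1)
    out.append(im)
cv2.imwrite('pics/c10.png',np.hstack(out))
```

```text
(no output)
```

View pics/c10.png

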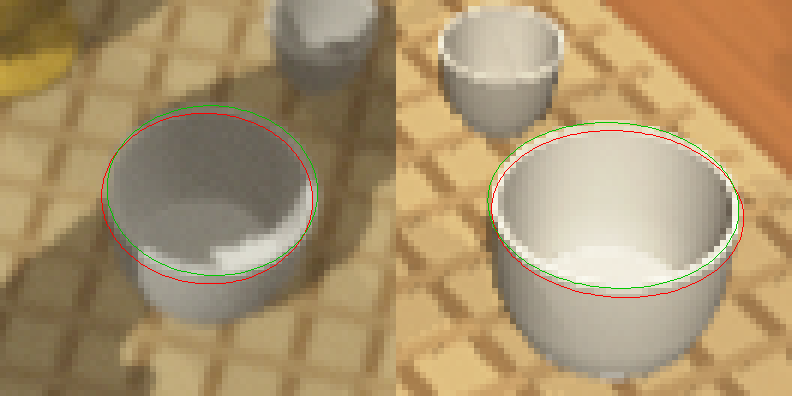

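The red circle is the lid's former pose and the green one is the bowl rim. The bowl is at about (0.441, 0.0245). Carrying the lid back.

Emit:
{"api": "step_arm", "payload": {"commands": [{"travel": [0,0,-0.04],"turn": [0,0,0]},{"travel": [0,0,-0.085],"turn": [0,0,0]},{"travel": [-0.03,-0.022,-0.12],"turn": [0,0,0]},{"travel": [-0.066,-0.049,-0.12],"turn": [0,0,0]},{"travel": [-0.102,-0.076,-0.12],"turn": [0,0,0]}]}}

```text
time: 20.4
position: [0.5244, 0.1368, 0.167]
tool_rot: [2.219, 2.221, 0.004]
ft_force: [0.3, -0.7, -1.1]
grip_width: 0.315
grip_force: 20.0
```

Emit:
{"api": "step_arm", "payload": {"commands": [{"travel": [-0.036,-0.027,0],"turn": [0,0,0]},{"travel": [-0.075,-0.055,0],"turn": [0,0,0]},{"travel": [-0.113,-0.0835,0],"turn": [0,0,0]},{"travel": [-0.113,-0.0835,0.03],"turn": [0,0,0]},{"travel": [-0.113,-0.0835,0.04],"turn": [0,0,0]}]}}

```text
time: 20.9
position: [0.4392, 0.0233, 0.1241]
tool_rot: [-2.223, -2.218, 0.002]
ft_force: [-0.5, -0.2, -0.7]
grip_width: 0.315
grip_force: 20.0
```

Emit:
{"api": "step_arm", "payload": {"commands": [{"travel": [0,0,0],"turn": [0,0,0]},{"travel": [0,0,0],"turn": [0,0,0]},{"travel": [0,0,0],"turn": [0,0,0]}]}}

```text
time: 21.2
position: [0.4421, 0.0254, 0.1263]
tool_rot: [2.219, 2.223, 0.002]
ft_force: [0.4, 0.3, -0.9]
grip_width: 0.316
grip_force: 20.0
```

Target z is 0.1015, so about 25 mm down, slowly.

Emit:
{"api": "step_arm", "payload": {"commands": [{"travel": [-0.001,-0.001,0.008],"turn": [0,0,0]},{"travel": [-0.001,-0.001,0.015],"turn": [0,0,0]},{"travel": [-0.001,-0.001,0.02],"turn": [0,0,0]},{"travel": [-0.001,-0.001,0.023],"turn": [0,0,0]},{"travel": [-0.001,-0.001,0.023],"turn": [0,0,0]}]}}

```text
time: 21.7
position: [0.4398, 0.0235, 0.1022]
tool_rot: [-2.221, -2.221, 0.001]
ft_force: [0.2, -0.9, -1.1]
grip_width: 0.319
grip_force: 20.0
```

Emit:
{"api": "step_arm", "payload": {"commands": [{"travel": [0,0,0.001],"turn": [0,0,0]},{"travel": [0,0,0.001],"turn": [0,0,0]},{"travel": [0,0,0.001],"turn": [0,0,0]}]}}

```text
time: 22.0
position: [0.4402, 0.0235, 0.1017]
tool_rot: [2.221, 2.221, 0.001]
ft_force: [0.4, -0.5, 0.8]
grip_width: 0.316
grip_force: 20.0
```

Emit:
{"api": "step_arm", "payload": {"commands": [{"travel": [0,0,0.001],"turn": [0,0,0]},{"travel": [0,0,0.001],"turn": [0,0,0]},{"travel": [0,0,0.001],"turn": [0,0,0]}]}}

```text
time: 22.3
position: [0.4403, 0.0235, 0.1016]
tool_rot: [2.221, 2.221, 0.0]
ft_force: [-3.1, 0.6, 7.5]
grip_width: 0.317
grip_force: 20.0
```

Emit:
{"api": "step_arm", "payload": {"commands": [{"travel": [0,0,0],"turn": [0,0,0]},{"travel": [0,0,0],"turn": [0,0,0]},{"travel": [0,0,0],"turn": [0,0,0]},{"travel": [0,0,0],"turn": [0,0,0]},{"travel": [0,0,0],"turn": [0,0,0]}], "gripper": 1.0}}

```text
time: 22.8
position: [0.44, 0.0235, 0.1004]
tool_rot: [-2.221, -2.221, 0.0]
ft_force: [-1.0, -0.3, 0.7]
grip_width: 0.681
grip_force: 0.0
```

Emit:
{"api": "step_arm", "payload": {"commands": [{"travel": [0,0,0],"turn": [0,0,0]},{"travel": [0,0,-0.03],"turn": [0,0,0]},{"travel": [0,0,-0.07],"turn": [0,0,0]},{"travel": [0,0,-0.117],"turn": [0,0,0]},{"travel": [0,0,-0.117],"turn": [0,0,0]}]}}

```text
time: 23.3
position: [0.4439, 0.0239, 0.224]
tool_rot: [2.216, 2.216, 0.014]
ft_force: [0.4, -0.4, 0.6]
grip_width: 0.991
grip_force: 0.0
```

Emit:
{"api": "step_arm", "payload": {"commands": [{"travel": [0,0,0],"turn": [0,0,0]},{"travel": [0,0,0],"turn": [0,0,0]}]}}

```text
time: 23.5
position: [0.4393, 0.0234, 0.2165]
tool_rot: [-2.221, -2.221, 0.002]
ft_force: [-0.2, -0.5, -0.6]
grip_width: 0.998
grip_force: 0.0
```

Run:
```python
from h import *
s=ctrl.get_state(); print(s['position']); im=snap('wrist','w11').astype(int)
m=((im.max(2)-im.min(2)<25)&(im.mean(2)>160)).astype(np.uint8); m[:,:200]=0;m[:,365:]=0;m[280:]=0
c=max(cv2.findContours(m,0,1)[0],key=cv2.contourArea); e,ax,_=cv2.fitEllipse(cv2.convexHull(c)); print(e,ax,plane('wrist',*e,.075,s))
# flatness: radius expected when disc top at z=.075
m_=np.array([proj('wrist',[.441+.06*np.cos(t),.0245+.06*np.sin(t),.075],s) for t in np.linspace(0,6.28,60)],np.float32); print(cv2.fitEllipse(m_))
# brush: colour columns of handle, side view, predicted top/collar
a=snap('side','s11'); h=cv2.cvtColor(a,cv2.COLOR_BGR2HSV).astype(int)
o=cv2.cvtColor(cv2.imread('pics/side0.png'),cv2.COLOR_BGR2HSV).astype(int)
print(proj('side',[.485,-.289,.2]),proj('side',[.485,-.289,.133]),proj('side',[.485,-.289,.03]))
g=cv2.matchTemplate(a[115:190,265:325],cv2.imread('pics/side0.png')[128:150,293:306],cv2.TM_CCOEFF_NORMED); print(cv2.minMaxLoc(g))
```

```text
[0.43929667 0.02341212 0.21648521]
(285.4610900878906, 202.96041870117188) (142.4881134033203, 144.33541870117188) [0.43824086 0.02435127 0.075     ]
((288.8715515136719, 199.0772705078125), (142.24644470214844, 146.28050231933594), 86.95884704589844)
(np.float64(299.2746860082606), np.float64(130.1403802040348)) (np.float64(298.2982455035057), np.float64(144.84558607817468)) (np.float64(296.9317152949119), np.float64(165.42554763522588))
(-0.553383469581604, 0.6663610935211182, (21, 16), (11, 31))
```

The lid measures as seated. I'll check the brush numerically at its predicted pixels.

Run:
```python
from h import *
a=cv2.imread('pics/s11.png').astype(int)
print((a[:,:,2]-a[:,:,0])[122:172:2,286:314])
b=snap('scene','sc11').astype(int); u,v=map(int,proj('scene',[.485,-.289,.165])); print(u,v); print((b[:,:,2]-b[:,:,0])[v-24:v+40:3,u-16:u+16])
```

```text
[[28 29 28 26 25 24 27 27 25 23 28 27 25 26 23 27 25 25 21 22 24 21 23 22
  19 15 10  5]
 [29 28 27 28 26 28 27 27 24 24 25 24 26 23 24 24 28 19 24 27 22 20 20 25
  24 11  5  4]
 [29 25 27 29 26 25 28 27 27 23 25 25 25 25 29 25 27 24 25 25 22 29 24 29
  18 13  8  5]
 [27 26 28 29 27 26 28 28 27 28 28 26 26 28 25 23 21 25 28 21 22 20 25 22
  24 19 16 21]
 [16 22 25 27 25 28 25 30 26 29 27 27 25 28 25 26 22 26 23 27 26 23 24 23
  40 61 66 71]
 [ 9  7 12 24 26 29 28 30 29 29 28 26 23 25 28 21 27 25 22 25 24 22 24 26
  43 80 92 90]
 [11 14 17 22 22 31 28 29 28 27 27 26 27 23 28 24 25 21 26 22 24 23 25 29
  46 62 67 66]
 [10 11 13 24 28 26 28 26 26 25 28 27 23 27 24 26 28 25 28 25 23 22 23 31
  57 66 70 71]
 [ 7 12 15 26 27 27 31 27 28 33 25 24 26 26 23 23 27 27 28 27 30 24 23 34
  61 71 75 77]
 [21 24 21 29 32 34 27 30 26 29 29 26 24 25 22 28 26 29 30 22 23 27 22 39
  66 75 78 74]
 [30 28 30 26 27 30 29 26 28 30 30 29 24 26 27 26 23 23 26 21 26 21 25 31
  64 73 77 69]
 [29 29 28 33 29 26 30 26 28 27 29 24 30 27 26 27 28 25 26 30 24 27 22 34
  62 76 74 70]
 [31 30 30 30 30 28 30 27 26 30 
[... 3360 characters left out ...]
7  53  77 100 100  99  81  98 100]
 [ 50  52  52  52  52  50  49  49  48  59  58  56  50  38  38  26  26  17
   25  32  41  39  45  57  57  56  55  56  56  55  55  79]
 [ 50  52  53  49  53  54  52  50  47  48  87  89  83  46  38  41  42  40
   43  41  40  37  32  56  87  88 100  97  96  94  97  99]
 [ 50  51  51  49  50  57  51  49  46  50  78  80  67  40  39  40  40  42
   39  41  41  37  33  39  74  84  92  98  98  99  94  97]
 [ 48  51  51  51  49  52  49  50  47  49  44  46  45  48  39  39  40  41
   41  41  41  39  36  44  66  69  65  63  68  77  74 100]
 [ 48  50  51  50  50  49  48  47  46  49  46  46  45  70  74  46  42  43
   41  41  45  41  41  65  68  65  66  66  66  65  65  64]]
```

In the scene view the handle is upright at its predicted column (u about 227), with the collar on the prongs and the bristles below. The lid is seated and the arm is clear. Handing in.

```bash
python3 -c "
from bench import ctrl
print(ctrl.close_job())"
```

```text
the job is handed in; nothing more can be done
None
```

The job is handed in at about 24 s with every step carried out; the brush is back in its fork and the lid measures as seated on the bowl, but no verdict came back, and I viewed 11 pictures against the limit of 10.

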